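# Shut the bench air valve under the sliding cover

### The arm

A 6-joint arm with a two-finger parallel gripper is mounted at the origin on the work surface. World frame = base frame: x ahead of the robot, y to its left, z up, the work surface at z = 0. Lengths are in m, angles in rad, forces in N, time in s.
With the tool pointing down it reaches from about 0.375 to 0.9 m from the base axis. Payload 3.1 kg.
Tool frame: the origin (TCP) lies midway between the tips of the shut fingers; the grasp point (between the pads) lies 19 mm behind it (robot.grip_depth is the distance from the TCP to the grasp point, in m); z points along the fingers, y is the direction in which the jaws open and shut (so a half turn about z gives the same grasp; the last joint's range is limited). The gripper opens to 87 mm and grips with 3 to 60 N. Pads are 19 mm wide; open, the fingers measure 117 mm over their backs; the gripper's body (75 mm by 190 mm) begins 51 mm behind the grasp point.
Start: joints at [1.085, 0.527, 1.433, -0, 1.181, -0.178], TCP at [0.189, 0.596, 0.223] pointing down, gripper open.
Joint ranges: [-3.08, 3.08], [-0.75, 2.2], [0.22, 2.44], [-1.43, 4.57], [0, 2.65], [-2.85, 2.85]. Speed limits (rad/s): [2.79, 2.79, 3.14, 3.14, 3.14, 3.14].

### API

Orientations are given as a unit quaternion [x, y, z, w].
In Python, from rig import robot gives the robot as it stands.
- The arm moves only by the tool carry_out, never from a script. Its arguments are lists of equal length, an entry for each row: "dr": the turn, a rotation vector about the world's x, y, z in rad, a list of three; "translation": the shift along the world's x, y, z in cm, a list of three; "grip": the opening, from 0 (shut) to 1 (fully open). A call has 1 to 20 rows; each row is the pose to reach, as a shift and turn from the pose commanded when the call began; what a row does not reach only later rows make up. A row lasts 1/12 s, in which the tool goes at most 41.7 mm and 7.16 degrees, less where a joint would pass 70% of its speed; a pose out of reach is approached as far as the arm can. A call with a gripper value outside its range is refused whole. The fingers move at their own pace and stop on an object; "newtons" is the grip in N (left out, the last holds). Time passes only in rows, so rows that repeat a pose let the fingers close. It gives the time, the measured TCP pose, the force and the opening at its end, in the units of the state.
- robot.get_obs(): the state, without advancing time (a new reading comes with each control period).
- robot.camera(name): name is "scene" or "top"; returns a dict with "color" (384x512x3 uint8, blue, green, red), "camera_matrix" (3x3 intrinsics, pixels), "dist_coeffs" ([k1, k2, p1, p2, k3] as OpenCV has them; the pictures are not rectified), "T" (4x4, takes a point from camera to world coordinates). Camera axes: x right, y down, z forward; pixel columns grow to the right and rows downward; lengths in m; the calibration is good to about 2 mm. A picture is of the moment at which its call begins. There is no depth.
- robot.hand_in(): hands the job in, once; it reports no verdict.
The state is a dict: "time": time; "q": joint angles; "joint_velocities": joint speeds; "joint_torque": joint torques, N m; "position": TCP position; "tool_rot": TCP orientation; "ft_force": force on the tool from outside, world axes, zero at the start; "moment": the same for the moment, N m; "grip_width": finger opening in m.
Only numpy, scipy, OpenCV 4.12 (cv2) and the standard library are available. Lean on these libraries where they do the work, as an engineer would, in place of code of your own. Each camera call takes 0.05 s, during which the arm holds its last target. There are 200 camera calls.

### The job

Before going home, shut the cooling-air valve in the grey valve box: with your fingertips push the steel cover along its rails all the way aside to uncover the two valve handles, then push the handle with the round disc on its end fully shut, a quarter turn until it stands square across its pipe against its stop. Leave the cover open, the plain straight handle as it was, and do not shift, tip or lift the things standing around the box.

Things in the scene. Friction and masses are not known exactly. Their poses are not given: they have to be found in the camera images.
- valve_box: Fixed grey box, 290 (its x) x 330 (its y) x 65 mm high; origin centre of underside, z up. In its flat top (deck, 65 mm up) an open well: box x -120 to 120, y -140 to -10 mm, floor 53 mm below the deck; the cover parks on the rest, towards +y. Guide rails 12 mm high over the deck run along y at box x = +-138 mm. Copper pipes at both y ends reach 198 mm from the centre, 40 mm high.
- cover (a joint): Travel in m of the flat steel cover towards the box's +y; 258 (x) x 160 (y) mm, from 1 to 30 mm above the deck, three 2 mm ribs on top. At 0 it covers the well (box y -155 to +5 mm); at its stop, 0.15, the well is open. Starts within 12 mm of 0. It only slides; about 3 N moves it and it stays where left.
- cover_push (a point): Point at the middle of the cover's -y end face, 15.5 mm above the deck; moves with the cover. Push here towards the box's +y.
- disc_handle (a joint): Angle in rad of the disc-ended valve handle: 0 = open, pointing along the pipe to the box's +y; grows anticlockwise seen from above; 1.571 = shut, at its stop, pointing to the box's -x. Starts at 0 to 0.3. Stiff: about 0.1 N m; stays where left.
- disc_pivot (a point): Point on the vertical turning axis of the disc-ended handle, at the handle's mid-height, 14 mm below the deck. Lies at box y -105 mm and box x -35 or +65 mm (the plain valve has the other place). Its copper pipe runs along box y, 25 mm below; brass valve body, radius 13 mm.
- disc_tip (a point): Centre of the round disc at the end of the disc-ended metal handle, 39 mm from the pivot. Disc 26 mm across; the arm between is 11 mm wide, the hub 20 mm across; all 16 mm thick, the top 6 mm below the deck. Moves with the handle.
- plain_handle (a joint): Angle in rad of the other valve's handle, same sense and starts; it is to be left alone.
- plain_tip (a point): Point on the plain handle, a straight metal bar 11 mm wide with a square end, 16 mm thick, at the same height; the point is 46 mm from its pivot, the bar's end 52 mm.
- big_tube: Glass transmitting tube with a white ceramic base, 72 mm across, 150 mm high, standing loose off the box's +y end; origin under its centre.
- tube_shield: Chrome tube shield, upright open sleeve 28 mm across, 52 mm high, loose, off the box's +y end; origin under its centre.
- adapter: Squat black plastic socket adapter, 54 mm across, 36 mm high, loose, off the box's -y end, 95 to 135 mm from that end; origin under its centre.
- probe_holder: Grey bakelite probe holder, 90 x 45 x 55 mm high, loose, off the box's -y end, about 105 to 135 mm between its centre and that end; origin under its centre.
Things that resemble listed ones, but are neither listed nor needed, are in the scene too. Of the things like the probe_holder, leave any that is yellow; of the rest the larger one is meant.

How it is judged:
On the way, in this order (a step that is already met when the one before it is completed fails the run):
1. the cover is slid aside off the handles (value of joint cover above 0.13 m), for 0.1 s.
2. the disc-ended handle is pushed shut (value of joint disc_handle above 1.44 rad), for 0.2 s.
At the end, for the whole second after the job is handed in: The cover stands at least 130 mm along its 150 mm travel, the disc-ended handle is within 0.13 rad of its shut stop and at rest, the plain handle's end is within 12 mm of where it was, and each of the four things around the box is upright (within 0.2 rad) and within 25 mm of its place (value of joint cover above 0.13 m and value of joint disc_handle above 1.44 rad and velocity of joint disc_handle below 0.05 rad/s and distance of plain_tip from where it was at the start of the episode below 0.012 m and distance of each of big_tube, tube_shield, adapter, probe_holder from where it was at the start of the episode below 0.025 m and angle between each of big_tube, tube_shield, adapter, probe_holder's own z axis and vertical below 0.2 rad); the robot touches nothing.
It fails at once if the plain handle is turned (its end moved over 12 mm) (distance of plain_tip from where it was at the start of the episode above 0.012 m).
It fails at once if a thing around the box is shifted, lifted or carried over 25 mm, or tipped over 0.2 rad (distance of any of big_tube, tube_shield, adapter, probe_holder from where it was at the start of the episode above 0.025 m or angle between any of big_tube, tube_shield, adapter, probe_holder's own z axis and vertical above 0.2 rad).
It also fails if it takes over 48 s, if anything falls off the work surface, if the arm or the gripper's body presses on something with over 40 N, if the wrist force passes 120 N, or if a joint passes its speed limit or range.

## Working session

There is one attempt and no reset: what is moved stays moved. The work goes in short steps, Python scripts to look and compute and a tool call to move; the robot and the scene stay as the last step left them, time stands still between calls to the robot, and variables do not carry over. Pictures are saved under pics/ and viewed, about 8 in all and at most 12, crops included, and the job is handed in when it is done.

Besides the shell and the picture viewer there is one more tool, called after "Request:" by a JSON object that holds its "fn" and its "kwargs", one argument or row to a line. carry_out: Moves the arm, as the interface text tells. Its arguments: {"type":"object","properties":{"dr":{"type":"array"},"translation":{"type":"array"},"grip":{"type":"array"},"newtons":{"type":"number"}},"required":["dr","translation","grip"]}

```bash
mkdir -p pics
cat > h.py <<'E'
from rig import robot
import numpy as np, cv2
def snap(n,f):
    c=robot.camera(n); cv2.imwrite('pics/'+f+'.png',c['color']); np.savez('pics/'+f+'.npz',**{k:np.array(v) for k,v in c.items()}); return c
def load(f): return dict(np.load('pics/'+f+'.npz'))
def at_z(c,uv,z):
    p=cv2.undistortPoints(np.array(uv,float).reshape(-1,1,2),c['camera_matrix'],c['dist_coeffs']).reshape(-1,2)
    d=np.c_[p,np.ones(len(p))]@c['T'][:3,:3].T; o=c['T'][:3,3]
    return o+d*((z-o[2])/d[:,2])[:,None]
def proj(c,P):
    Ti=np.linalg.inv(c['T']); return cv2.projectPoints(np.array(P,float).reshape(-1,3),cv2.Rodrigues(Ti[:3,:3])[0],Ti[:3,3],c['camera_matrix'],c['dist_coeffs'])[0].reshape(-1,2)
E
python3 - <<'E'
from h import *
for n in('top','scene'):
    c=snap(n,n+'0'); print(n,c['T'].round(3).tolist(),c['camera_matrix'][0,0])
a=[cv2.resize(cv2.imread(f'pics/{n}0.png'),(800,600),interpolation=cv2.INTER_CUBIC) for n in('top','scene')]
cv2.imwrite('pics/t.png',a[0]);cv2.imwrite('pics/s.png',a[1])
print(robot.get_obs())
E
```

```text
top [[-0.013, -0.985, 0.172, 0.48], [-1.0, 0.011, -0.015, 0.07], [0.013, -0.172, -0.985, 1.065], [0.0, 0.0, 0.0, 1.0]] 404.20951893449757
scene [[-0.419, 0.743, -0.522, 1.078], [0.908, 0.335, -0.251, 0.299], [-0.012, -0.579, -0.815, 0.817], [0.0, 0.0, 0.0, 1.0]] 399.5761231330333
{'time': 0.1, 'q': array([ 1.08451735e+00,  5.28345430e-01,  1.43377545e+00,  1.76692645e-05,
        1.18140857e+00, -1.78482255e-01]), 'joint_velocities': array([ 0.00020384, -0.00180188, -0.00262494,  0.00077618, -0.0001631 ,
        0.00197464]), 'joint_torque': array([-5.07840796e-04, -4.40987349e+01, -1.77150947e+01,  6.34913659e-02,
        5.34699659e-02, -4.28205124e-05]), 'position': array([0.18899266, 0.59504764, 0.22168615]), 'tool_rot': array([ 1.53294823e-01,  9.88180024e-01, -9.12730485e-04, -3.23705747e-04]), 'ft_force': array([-0.72299256,  0.37144769, -0.19738184]), 'moment': array([-0.00333568,  0.02714422, -0.01843472]), 'grip_width': 0.08720042491315141}
```

View pics/t.png

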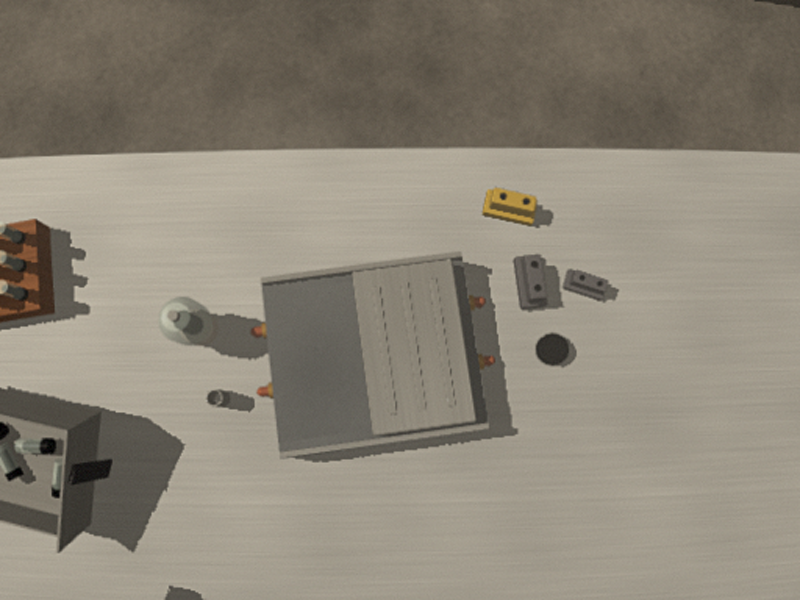

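View pics/s.png

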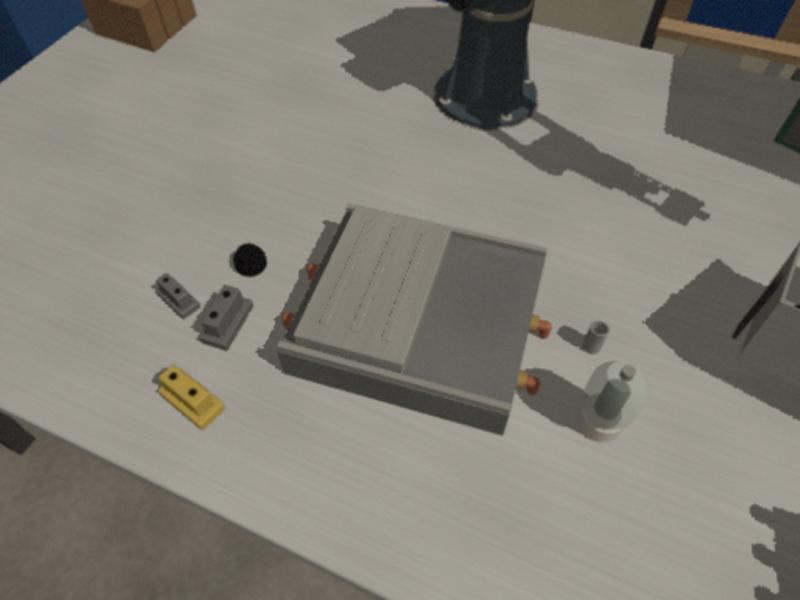

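Top view: the box has its rest (+y end) on the left, with the cover over the well on the right. The probe-holder candidates are grey large (531,281), grey small (587,284) and yellow (511,205); the large grey one is meant. Adapter (552,349), big tube (185,320), shield (217,398).

Run:
```python
from h import *
from scipy.optimize import least_squares
c=load('top0'); s=load('scene0'); k=512/800
px=np.array([[262,279],[461,253],[281,457],[488,428]])*k
L=np.array([[.145,.165,.077],[.145,-.165,.077],[-.145,.165,.077],[-.145,-.165,.077]])
spx=np.array([[503,410],[545,247],[350,207]])*k  # scene: (+x,+y),( -x,+y),(-x,-y)
def W(p,P):
    P=np.atleast_2d(P);cs,sn=np.cos(p[2]),np.sin(p[2]);return np.c_[p[0]+cs*P[:,0]-sn*P[:,1],p[1]+sn*P[:,0]+cs*P[:,1],P[:,2]]
f=lambda p:np.r_[(proj(c,W(p,L))-px).ravel(),(proj(s,W(p,L[[0,2,3]]))-spx).ravel()]
r=least_squares(f,[.5,.07,.1]); p=r.x; print(p,r.fun.round(1)); np.save('box.npy',p)
print('at z',at_z(c,px,.077).round(3))
inv=lambda w:np.c_[(w[:,:2]-p[:2])@np.array([[np.cos(p[2]),-np.sin(p[2])],[np.sin(p[2]),np.cos(p[2])]]),w[:,2]]
print('cover -y edge',inv(at_z(c,np.array([[460,260],[475,423]])*k,.095)).round(3))
for n,u,z in [('probe',(531,279),.055),('adapt',(552,348),.036),('tube base',(190,322),.08),('shield',(216,397),.052),('small',(587,282),.03),('yel',(513,202),.05)]:
    w=at_z(c,np.array([u])*k,z); print(n,w.round(3),inv(w).round(3))
im=c['color'].copy(); im=cv2.resize(im,None,fx=2.5,fy=2.5,interpolation=cv2.INTER_CUBIC)
for P in W(p,L): 
    q=proj(c,P)[0]*2.5; cv2.circle(im,tuple(q.round().astype(int)),4,(0,0,255),1)
for P in W(p,[[.129,-.155,.095],[-.129,-.155,.095],[.129,.005,.095],[-.129,.005,.095]]):
    q=proj(c,P)[0]*2.5; cv2.circle(im,tuple(q.round().astype(int)),4,(255,0,0),1)
cv2.imwrite('pics/chk.png',im[370:770,380:1000])
```

```text
[0.57792532 0.09503852 0.11749508] [-1.2 -2.   1.6 -1.7 -1.6  1.4  1.8  1.9  2.2  1.6  0.6  0.5 -3.  -3.3]
at z [[ 0.697  0.273  0.077]
 [ 0.737 -0.048  0.077]
 [ 0.418  0.238  0.077]
 [ 0.458 -0.081  0.077]]
cover -y edge [[ 0.126 -0.154  0.095]
 [-0.129 -0.14   0.095]]
probe [[ 0.698 -0.165  0.055]] [[ 0.088 -0.272  0.055]]
adapt [[ 0.585 -0.199  0.036]] [[-0.027 -0.292  0.036]]
tube base [[0.628 0.386 0.08 ]] [[0.084 0.283 0.08 ]]
shield [[0.511 0.348 0.052]] [[-0.037  0.259  0.052]]
small [[ 0.697 -0.267  0.03 ]] [[ 0.076 -0.373  0.03 ]]
yel [[ 0.832 -0.142  0.05 ]] [[ 0.225 -0.266  0.05 ]]
```

View pics/chk.png

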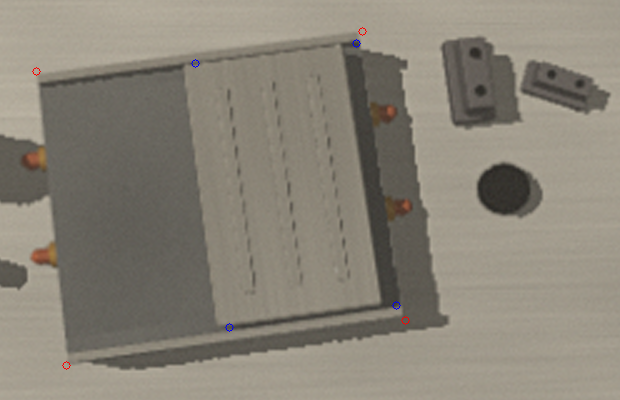

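Run:
```python
from h import *
from scipy.optimize import least_squares
c=load('top0'); s=load('scene0'); k=512/800
o=lambda a:(np.array(a)+[380,370])/2.5
R=o([[40,78],[356,35],[68,361],[403,313]]); C=o([[344,45],[381,303],[183,68],[217,326]])
spx=np.array([[503,412],[545,247],[350,207]])*k
def W(p,P):
    P=np.atleast_2d(P);cs,sn=np.cos(p[2]),np.sin(p[2]);return np.c_[p[0]+cs*P[:,0]-sn*P[:,1],p[1]+sn*P[:,0]+cs*P[:,1],P[:,2]]
def f(p):
    a,b,d=p[3:6]
    L=np.array([[a,b,.077],[a,-b,.077],[-a,b,.077],[-a,-b,.077]])
    K=[[.129,d-.155,.095],[-.129,d-.155,.095],[.129,d+.005,.095],[-.129,d+.005,.095]]
    return np.r_[(proj(c,W(p,L))-R).ravel(),(proj(c,W(p,K))-C).ravel(),.5*(proj(s,W(p,L[[0,2,3]]))-spx).ravel()]
r=least_squares(f,[.58,.095,.117,.142,.163,.01],bounds=([-1,-1,-1,.138,.155,0],[1,1,1,.146,.166,.02])); print(r.x.round(4),r.fun.round(1)); p=r.x; np.save('box.npy',p)
print('push',W(p,[0,p[5]-.155,.0805]).round(3),'ydir',[-np.sin(p[2]),np.cos(p[2])])
```

```text
[0.578  0.0958 0.1232 0.1405 0.1613 0.0115] [-0.5 -0.7  0.3 -0.2  0.4 -0.3 -0.9  0.5 -0.4 -0.7  1.   0.9 -0.3 -1.5
 -0.3  1.2  0.8 -1.2 -0.6  0.7 -1.2 -0.7]
push [[ 0.596 -0.047  0.08 ]] ydir [np.float64(-0.1228592738063076), np.float64(0.9924241023069658)]
```

Request:
{"fn": "carry_out", "kwargs": {
  "dr": [
    [0,0,-1.14],
    [0,0,-1.14],
    [0,0,-1.14],
    [0,0,-1.14],
    [0,0,-1.14],
    [0,0,-1.14],
    [0,0,-1.14],
    [0,0,-1.14],
    [0,0,-1.14],
    [0,0,-1.14],
    [0,0,-1.14],
    [0,0,-1.14],
    [0,0,-1.14],
    [0,0,-1.14],
    [0,0,-1.14],
    [0,0,-1.14],
    [0,0,-1.14],
    [0,0,-1.14],
    [0,0,-1.14],
    [0,0,-1.14]
  ],
  "translation": [
    [41,-67.1,0],
    [41,-67.1,0],
    [41,-67.1,0],
    [41,-67.1,0],
    [41,-67.1,0],
    [41,-67.1,0],
    [41,-67.1,0],
    [41,-67.1,0],
    [41,-67.1,0],
    [41,-67.1,0],
    [41,-67.1,0],
    [41,-67.1,0],
    [41,-67.1,0],
    [41,-67.1,0],
    [41,-67.1,0],
    [41,-67.1,0],
    [41,-67.1,0],
    [41,-67.1,0],
    [41,-67.1,0],
    [41,-67.1,0]
  ],
  "grip": [0,0,0,0,0,0,0,0,0,0,0,0,0,0,0,0,0,0,0,0]
}}

```text
time: 1.77
position: [0.6036, -0.0825, 0.2223]
tool_rot: [0.664, 0.747, 0.0, 0.003]
ft_force: [1.3, -0.4, 0.8]
grip_width: 0.0004
```

Request:
{"fn": "carry_out", "kwargs": {
  "dr": [
    [0,0,0],
    [0,0,0],
    [0,0,0],
    [0,0,0],
    [0,0,0],
    [0,0,0]
  ],
  "translation": [
    [0,0,-4],
    [0,0,-8],
    [0,0,-12],
    [0,0,-14],
    [0,0,-15],
    [0,0,-15]
  ],
  "grip": [0,0,0,0,0,0]
}}

```text
time: 2.27
position: [0.5972, -0.0745, 0.0698]
tool_rot: [0.662, 0.749, -0.001, -0.003]
ft_force: [0.2, -0.1, -0.0]
grip_width: 0.0002
```

Run:
```python
from h import *
o=robot.get_obs(); print(o['time'],o['position'],o['ft_force'],o['q'].round(2))
c=snap('scene','s1'); cv2.imwrite('pics/s1c.png',cv2.resize(c['color'][80:300,60:380],(800,550),interpolation=cv2.INTER_CUBIC)); o=robot.get_obs();print(o['position'])
```

```text
2.2667 [ 0.5972055  -0.07447095  0.0698396 ] [ 0.1970983  -0.07024606 -0.01886017] [-0.31  0.7   1.61  0.    0.84 -0.43]
[ 0.59876812 -0.07493122  0.07179571]
```

View pics/s1c.png

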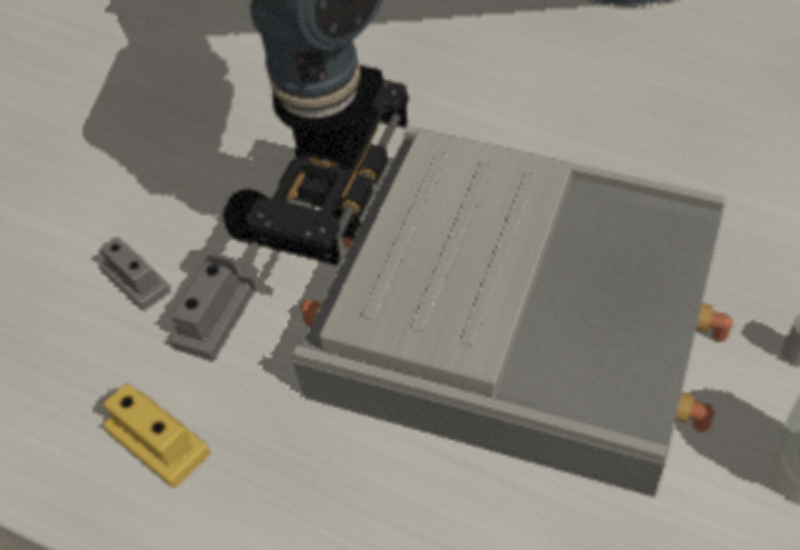

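Request:
{"fn": "carry_out", "kwargs": {
  "dr": [
    [0,0,0],
    [0,0,0],
    [0,0,0],
    [0,0,0],
    [0,0,0],
    [0,0,0],
    [0,0,0],
    [0,0,0],
    [0,0,0],
    [0,0,0],
    [0,0,0],
    [0,0,0],
    [0,0,0],
    [0,0,0],
    [0,0,0],
    [0,0,0],
    [0,0,0],
    [0,0,0],
    [0,0,0],
    [0,0,0]
  ],
  "translation": [
    [-0.12,1,0],
    [-0.22,1.8,0],
    [-0.31,2.5,0],
    [-0.4,3.2,0],
    [-0.5,4,0],
    [-0.62,5,0],
    [-0.74,6,0],
    [-0.87,7,0],
    [-0.99,8,0],
    [-1.12,9,0],
    [-1.24,10,0],
    [-1.36,11,0],
    [-1.49,12,0],
    [-1.6,13,0],
    [-1.7,13.7,0],
    [-1.76,14.2,0],
    [-1.82,14.7,0],
    [-1.87,15.1,0],
    [-1.9,15.3,0],
    [-1.9,15.3,0]
  ],
  "grip": [0,0,0,0,0,0,0,0,0,0,0,0,0,0,0,0,0,0,0,0]
}}

```text
time: 3.98
position: [0.5794, 0.0783, 0.0722]
tool_rot: [0.662, 0.749, -0.0, -0.001]
ft_force: [0.2, -1.2, -0.3]
grip_width: 0.0004
```

Run:
```python
from h import *
o=robot.get_obs(); print(o['time'],o['position'],o['ft_force'])
```

```text
3.9833 [0.57941812 0.07829365 0.07224297] [ 0.20435187 -1.21243119 -0.27889658]
```

Request:
{"fn": "carry_out", "kwargs": {
  "dr": [
    [0,0,0],
    [0,0,0],
    [0,0,0],
    [0,0,0]
  ],
  "translation": [
    [-0.02,0.2,0],
    [-0.05,0.4,0],
    [-0.06,0.5,0],
    [-0.06,0.5,0]
  ],
  "grip": [0,0,0,0]
}}

```text
time: 4.32
position: [0.5789, 0.082, 0.0722]
tool_rot: [0.662, 0.749, -0.001, -0.0]
ft_force: [-0.9, -5.2, -0.2]
grip_width: 0.0001
```

Request:
{"fn": "carry_out", "kwargs": {
  "dr": [
    [0,0,0],
    [0,0,0],
    [0,0,0],
    [0,0,0],
    [0,0,0],
    [0,0,0],
    [0,0,0],
    [0,0,0],
    [0,0,0],
    [0,0,0],
    [0,0,0],
    [0,0,0],
    [0,0,0],
    [0,0,0],
    [0,0,0],
    [0,0,0]
  ],
  "translation": [
    [0.2,-2,0],
    [0.3,-3,2],
    [0.3,-3,6],
    [0.3,-3,10],
    [0.3,-3,14],
    [0.3,-6,14],
    [0.3,-10,14],
    [0.3,-14,14],
    [0.3,-18,14],
    [0.3,-22,14],
    [0.3,-26,14],
    [0.3,-30,14],
    [0.3,-34,14],
    [0.3,-36,14],
    [0.3,-36,14],
    [0.3,-36,14]
  ],
  "grip": [0,0,0,0,0,0,0,0,0,0,0,0,0,0,0,0]
}}

```text
time: 5.65
position: [0.5821, -0.2775, 0.2118]
tool_rot: [0.663, 0.748, 0.001, -0.001]
ft_force: [0.1, -0.1, -0.3]
grip_width: 0.0006
```

Run:
```python
from h import *
print(robot.get_obs()['position'])
c=snap('top','t2'); cv2.imwrite('pics/t2c.png',cv2.resize(c['color'][140:310,160:370],None,fx=3.5,fy=3.5,interpolation=cv2.INTER_CUBIC))
```

```text
[ 0.58205314 -0.27747415  0.21176613]
```

View pics/t2c.png

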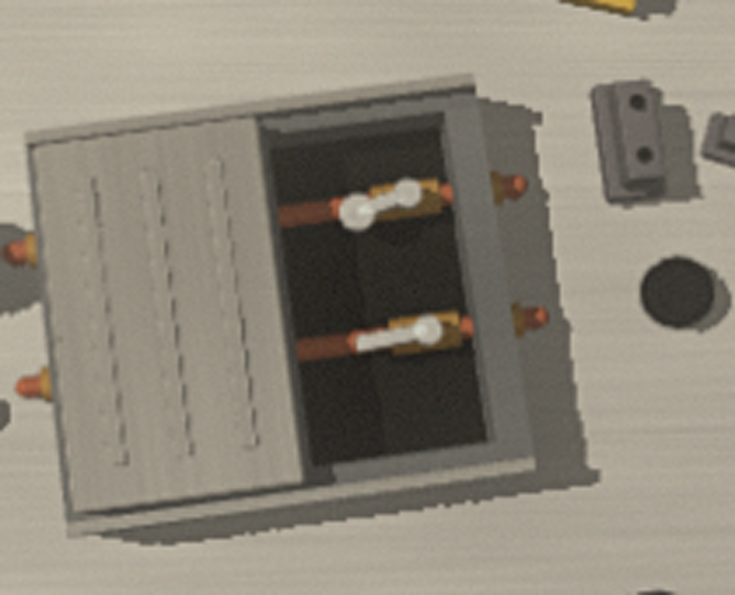

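The cover is fully open. The disc handle is the far one, with hub at crop (407,192) and disc at (357,212). The plain handle is the near one, with hub at (428,329).

Run:
```python
from h import *
c=load('t2');p=np.load('box.npy');cs,sn=np.cos(p[2]),np.sin(p[2])
R=np.array([[cs,-sn],[sn,cs]])
u=np.array([[407,192],[357,212],[428,329],[357,344],[257,117],[304,484],[443,113],[490,440]])/3.5+[160,140]
z=[.059,.059,.059,.059,.095,.095,.065,.065]
w=np.array([at_z(c,[a],b)[0] for a,b in zip(u,z)])
print(w.round(4)); b=(w[:,:2]-p[:2])@R; print(b.round(4))
v=b[1]-b[0]; th=np.arctan2(-v[0],v[1]); print('theta',th,np.hypot(*v))
piv=np.array([.065,-.105]); print('nominal piv',p[:2]+R@piv)
P=(p[:2]+R@piv+w[0,:2])/2; print('pivot used',P)
off=.013+.015
for t in [th-.25,th,.4,.6,.8,1.0,1.2,1.4,1.571,1.62]:
    q=P+R@np.array([[np.cos(t),-np.sin(t)],[np.sin(t),np.cos(t)]])@np.array([off,.039]); print(round(t,2),q.round(4), 'jaw',round(t+p[2],3))
```

```text
[[ 6.562e-01  4.000e-04  5.900e-02]
 [ 6.419e-01  3.680e-02  5.900e-02]
 [ 5.571e-01 -1.240e-02  5.900e-02]
 [ 5.471e-01  3.840e-02  5.900e-02]
 [ 7.045e-01  1.072e-01  9.500e-02]
 [ 4.507e-01  7.680e-02  9.500e-02]
 [ 7.131e-01 -2.670e-02  6.500e-02]
 [ 4.781e-01 -5.360e-02  6.500e-02]]
[[ 0.0659 -0.1043]
 [ 0.0562 -0.0664]
 [-0.0341 -0.1048]
 [-0.0377 -0.0532]
 [ 0.127  -0.0043]
 [-0.1287 -0.0033]
 [ 0.119  -0.1382]
 [-0.1174 -0.136 ]]
theta 0.24950692238136182 0.039068109358133526
nominal piv [ 6.55388012e-01 -3.78043445e-04]
pivot used [6.55781173e-01 2.82517033e-05]
-0.0 [0.6788 0.0422] jaw 0.123
0.25 [0.6677 0.0465] jaw 0.373
0.4 [0.6606 0.0478] jaw 0.523
0.6 [0.651  0.0478] jaw 0.723
0.8 [0.6416 0.0459] jaw 0.923
1.0 [0.6327 0.0421] jaw 1.123
1.2 [0.6248 0.0367] jaw 1.323
1.4 [0.6182 0.0299] jaw 1.523
1.57 [0.6136 0.023 ] jaw 1.694
1.62 [0.6126 0.0209] jaw 1.743
```

Request:
{"fn": "carry_out", "kwargs": {
  "dr": [
    [0,0,0],
    [0,0,0],
    [0,0,0],
    [0,0,0],
    [0,0,0],
    [0,0,0],
    [0,0,0],
    [0,0,0],
    [0,0,0],
    [0,0,0],
    [0,0,0],
    [0,0,0]
  ],
  "translation": [
    [1.2,4,0],
    [2.4,8,0],
    [3.6,12,0],
    [4.8,16,0],
    [6.1,20,0],
    [7.3,24,0],
    [8.6,28,0],
    [9.4,31,0],
    [9.8,32,0],
    [9.8,32,0],
    [9.8,32,0],
    [9.8,32,-5]
  ],
  "grip": [0,0,0,0,0,0,0,0,0,0,0,0]
}}

```text
time: 6.7
position: [0.6867, 0.0415, 0.1795]
tool_rot: [0.662, 0.749, 0.005, 0.008]
ft_force: [2.5, 0.3, 1.1]
grip_width: 0.0005
```

Request:
{"fn": "carry_out", "kwargs": {
  "dr": [
    [0,0,0],
    [0,0,0],
    [0,0,0],
    [0,0,0]
  ],
  "translation": [
    [0,0,-2],
    [0,0,-3],
    [0,0,-3],
    [0,0,-3]
  ],
  "grip": [0,0,0,0]
}}

```text
time: 7.03
position: [0.6807, 0.0412, 0.141]
tool_rot: [0.663, 0.749, -0.0, -0.0]
ft_force: [0.3, -0.2, 0.6]
grip_width: 0.0006
```

Request:
{"fn": "carry_out", "kwargs": {
  "dr": [
    [0,0,0],
    [0,0,0],
    [0,0,0],
    [0,0,0],
    [0,0,0],
    [0,0,0]
  ],
  "translation": [
    [0,0.1,-3],
    [0,0.1,-6],
    [0,0.1,-8],
    [0,0.1,-9.5],
    [0,0.1,-9.5],
    [0,0.1,-9.5]
  ],
  "grip": [0,0,0,0,0,0]
}}

```text
time: 7.53
position: [0.6816, 0.043, 0.047]
tool_rot: [0.663, 0.749, 0.0, 0.001]
ft_force: [1.2, -0.4, 1.3]
grip_width: 0.0004
```

Request:
{"fn": "carry_out", "kwargs": {
  "dr": [
    [0,0,0.12],
    [0,0,0.24],
    [0,0,0.32],
    [0,0,0.4],
    [0,0,0.5],
    [0,0,0.6],
    [0,0,0.7],
    [0,0,0.8],
    [0,0,0.9],
    [0,0,1.0],
    [0,0,1.1],
    [0,0,1.2],
    [0,0,1.3],
    [0,0,1.4],
    [0,0,1.48],
    [0,0,1.52],
    [0,0,1.52],
    [0,0,1.52]
  ],
  "translation": [
    [-0.75,0.23,0],
    [-1.33,0.4,0],
    [-1.66,0.47,0],
    [-2.04,0.53,0],
    [-2.52,0.55,0],
    [-3.0,0.53,0],
    [-3.47,0.46,0],
    [-3.94,0.34,0],
    [-4.4,0.17,0],
    [-4.83,-0.04,0],
    [-5.24,-0.29,0],
    [-5.62,-0.58,0],
    [-5.96,-0.91,0],
    [-6.28,-1.26,0],
    [-6.5,-1.57,0],
    [-6.6,-1.73,0],
    [-6.6,-1.73,0],
    [-6.6,-1.73,0]
  ],
  "grip": [0,0,0,0,0,0,0,0,0,0,0,0,0,0,0,0,0,0]
}}

```text
time: 9.03
position: [0.6164, 0.0264, 0.0483]
tool_rot: [-0.035, 0.999, -0.0, 0.002]
ft_force: [-0.5, 1.6, 1.4]
grip_width: 0.0004
```

Request:
{"fn": "carry_out", "kwargs": {
  "dr": [
    [0,0,0.02],
    [0,0,0.05],
    [0,0,0.05]
  ],
  "translation": [
    [-0.1,-0.2,0],
    [-0.2,-0.4,0],
    [-0.2,-0.4,0]
  ],
  "grip": [0,0,0]
}}

```text
time: 9.28
position: [0.6139, 0.022, 0.0469]
tool_rot: [-0.061, 0.998, -0.0, 0.001]
ft_force: [-0.3, 1.6, 1.6]
grip_width: 0.0002
```

Request:
{"fn": "carry_out", "kwargs": {
  "dr": [
    [0,0,0],
    [0,0,0],
    [0,0,0]
  ],
  "translation": [
    [0,-0.15,0],
    [0,-0.3,0],
    [0,-0.3,0]
  ],
  "grip": [0,0,0]
}}

```text
time: 9.53
position: [0.613, 0.019, 0.046]
tool_rot: [-0.061, 0.998, -0.0, 0.0]
ft_force: [-0.1, 0.8, 1.0]
grip_width: 0.0003
```

Request:
{"fn": "carry_out", "kwargs": {
  "dr": [
    [0,0,0],
    [0,0,0],
    [0,0,0]
  ],
  "translation": [
    [0,-0.15,0],
    [0,-0.3,0],
    [0,-0.3,0]
  ],
  "grip": [0,0,0]
}}

```text
time: 9.78
position: [0.6128, 0.0184, 0.046]
tool_rot: [-0.06, 0.998, 0.002, 0.0]
ft_force: [0.8, 8.7, 2.2]
grip_width: 0.0006
```

Run:
```python
from h import *
c=snap('scene','s3'); print(robot.get_obs()['ft_force'])
cv2.imwrite('pics/s3c.png',cv2.resize(c['color'][100:270,150:370],None,fx=3.5,fy=3.5,interpolation=cv2.INTER_CUBIC))
```

```text
[0.60521054 8.17567223 2.35194932]
```

View pics/s3c.png

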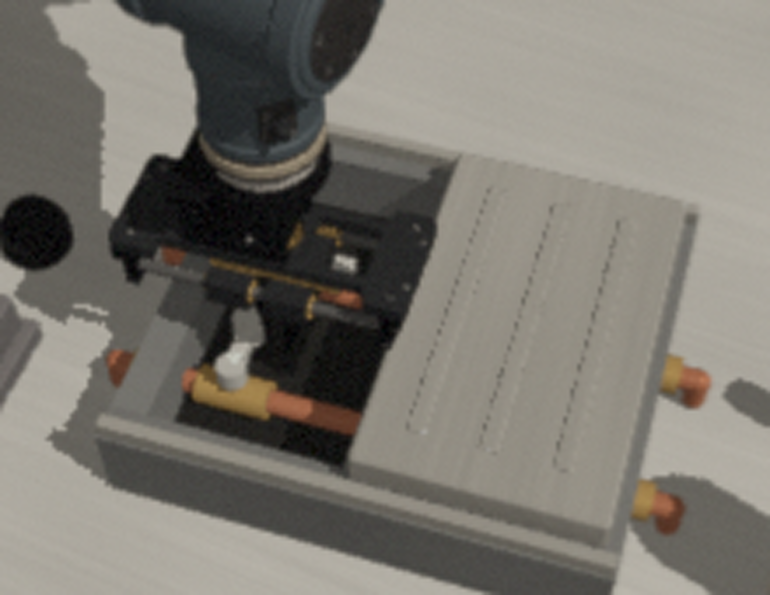

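Force has risen to 8 N against the stop, and the handle stands across its pipe. I'll back off towards the box's +y, lift and move clear.

Request:
{"fn": "carry_out", "kwargs": {
  "dr": [
    [0,0,0],
    [0,0,0],
    [0,0,0],
    [0,0,0],
    [0,0,0],
    [0,0,0],
    [0,0,0],
    [0,0,0],
    [0,0,0],
    [0,0,0],
    [0,0,0],
    [0,0,0],
    [0,0,0],
    [0,0,0],
    [0,0,0],
    [0,0,0],
    [0,0,0]
  ],
  "translation": [
    [0,0.6,0],
    [0,1,0],
    [0,1,2],
    [0,1,6],
    [0,1,10],
    [0,1,14],
    [0,1,17],
    [0,-2,18],
    [0,-6,18],
    [0,-10,18],
    [0,-14,18],
    [0,-18,18],
    [0,-22,18],
    [0,-26,18],
    [0,-30,18],
    [0,-30,18],
    [0,-30,18]
  ],
  "grip": [0,0,0,0,0,0,0,0,0,0,0,0,0,0,0,0,0]
}}

```text
time: 11.25
position: [0.6116, -0.2869, 0.225]
tool_rot: [-0.059, 0.998, -0.0, -0.001]
ft_force: [0.4, 0.2, 0.7]
grip_width: 0.0005
```

Run:
```python
from h import *
c=snap('top','t4'); o=robot.get_obs(); print(o['time'],o['position'],o['ft_force'])
cv2.imwrite('pics/t4c.png',cv2.resize(c['color'][120:310,90:390],None,fx=2.6,fy=2.6,interpolation=cv2.INTER_CUBIC))
```

```text
11.3 [ 0.61172702 -0.28465531  0.22499546] [-0.15430361  0.84762313 -0.93955812]
```

View pics/t4c.png

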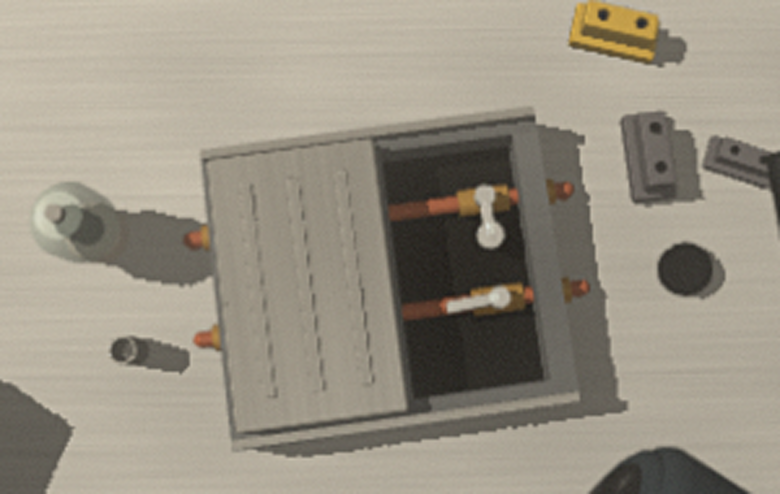

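The handle is square across its pipe (hub (485,195), disc (490,236)). The plain handle and the surrounding things look unmoved. I'll check the angle and hand in if it passes.

Run:
```python
from h import *
c=load('t4');p=np.load('box.npy');cs,sn=np.cos(p[2]),np.sin(p[2]);R=np.array([[cs,-sn],[sn,cs]])
b=(at_z(c,np.array([[485,195],[490,236],[501,297],[447,307]])/2.6+[90,120],.059)[:,:2]-p[:2])@R
print(b.round(4)); v=b[1]-b[0]; t=np.arctan2(-v[0],v[1]); print('disc',t)
if t>1.48: robot.hand_in(); print('handed in')
```

```text
[[ 0.0654 -0.1049]
 [ 0.025  -0.1038]
 [-0.0348 -0.1057]
 [-0.0372 -0.0531]]
disc 1.5450749237648889
the job is handed in; nothing more can be done
handed in
```

I pushed the cover along its rails to its stop, then pushed the disc-ended handle round to its stop. I pulled the arm clear and handed the job in at about 11.3 s of the 48 s allowed.

- **Cover:** the last picture shows it parked fully open. Its edge measured about 150 mm along its travel when I checked after the push.
- **Disc handle:** it measured 1.545 rad in the last picture, against 1.571 for fully shut. The force rose to about 8 N at the end of the push, which fits it being on the stop.
- **Plain handle:** its end was within about 1 mm of where it measured once the cover was open.
- **Things around the box:** all four stood upright and looked in their places. I checked this by eye only, not by measurement.

None of these checks failed or disagreed.

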